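# Lock a unit's carry handle back and fit its winged knob

### The arm

A 6-joint arm with a two-finger parallel gripper is mounted at the origin on the work surface. World frame = base frame: x ahead of the robot, y to its left, z up, the work surface at z = 0. Lengths are in m, angles in rad, forces in N, time in s.
With the tool pointing down it reaches from about 0.35 to 0.975 m from the base axis. Payload 4.9 kg.
Tool frame: the origin (TCP) lies midway between the tips of the shut fingers; the grasp point (between the pads) lies 19 mm behind it; z points along the fingers, y is the line along which they close (so a half turn about z gives the same grasp; the last joint's range is limited). The gripper opens to 85 mm and grips with 20 to 120 N. Pads are 22 mm wide; open, the fingers measure 114 mm over their backs; the gripper's body (76 mm by 85 mm) begins 54 mm behind the grasp point. The pads swing forward as they close: fully open they stand 13 mm farther back than shut.
Start: joints at [1.075, 0.053, 1.613, -0, 1.476, -0.119], TCP at [0.23, 0.581, 0.231] pointing down, gripper open.
Joint ranges: [-3.01, 3.01], [-1.01, 2.22], [0.06, 2.58], [-1.02, 4.17], [0.09, 2.62], [-3.14, 3.14]. Speed limits (rad/s): [2.57, 2.57, 3.14, 3.14, 3.14, 3.14].

### API

Orientations are given as a unit quaternion [w, x, y, z].
In Python, from plant import * gives the robot as it stands.
- The arm moves only by the tool jog_arm, never from a script. Its argument "targets" is a list of rows, each a list of 3 entries, a list of its own where there are three numbers: the shift along the tool's x, y, z in units of 25 mm (1.0 is 25 mm), then the turn, a rotation vector about the tool's x, y, z in units of 8 degrees (1.0 is 8 degrees), then the opening in per cent of the stroke, from 0 (shut) to 100 (fully open). A call has 1 to 8 rows; each row is the pose to reach, as a shift and turn from the pose commanded when the call began, along the tool's axes at that moment; what a row does not reach only later rows make up. A row lasts 1/8 s, in which the tool goes at most 62.5 mm and 10.7 degrees, less where a joint would pass 70% of its speed; a pose out of reach is approached as far as the arm can. A call with a gripper value outside its range is refused whole. The fingers move at their own pace and stop on an object; the grip force is fixed at half the most. Time passes only in rows, so rows that repeat a pose let the fingers close. It gives the time, the measured TCP pose, the force, the opening and the grip force at its end, in the units of the state.
- state(): the state, without advancing time (a new reading comes with each control period).
- grab_frame(name): name is "side" or "top" or "wrist"; returns (picture, depth): 480x640x3 uint8, red, green, blue; 480x640 float32, m along the optical axis (not along the pixel's ray), 0 where there is no reading.
- camera_params(name): a dict with "fovy" (degrees; the focal length in pixels is half the picture's height over the tangent of half this angle, whatever the lens; pixels are square), "cx", "cy" (the principal point, pixels), "rvec" (rotation vector, rad) and "tvec" (3), from world to camera coordinates, as OpenCV has them; the wrist camera has in their place "hand_eye" (4x4, takes a point from camera to tool coordinates, whose origin is the TCP and whose axes are the flange's). Camera axes: x right, y down, z forward; pixel columns grow to the right and rows downward; lengths in m; the calibration is good to about 2 mm. A picture is of the moment at which its call begins: read the wrist's pose just before it. camera_params takes no time and is no camera call.
- job_done(): hands the job in; it is judged then, once.
The state is a dict: "time": time; "joint_pos": joint angles; "joint_vel": joint speeds; "joint_efforts": joint torques, N m; "tool_pos": TCP position; "tool_rot": TCP orientation; "contact_force": force on the tool from outside, world axes, zero at the start; "ft_torque": the same for the moment, N m; "gripper_width": opening from 0.0 (shut) to 1.0 (fully open); "grasp_force": force on a finger pad.
Only numpy, scipy, OpenCV 4.12 (cv2) and the standard library are available. Lean on these libraries where they do the work, as an engineer would, in place of code of your own. Each camera call takes 0.05 s, during which the arm holds its last target. There are 200 camera calls.

### The job

Finish the white unit held in the dark nest: first swing its carry handle up and over to the back until it clicks into its end position, then take the winged knob with the square hole from the black tray and push it, hole lined up, fully home on the square spindle on top of the unit. Leave the handle locked back, let go of everything, and do not shift or knock over the other things on the bench.

Things in the scene. Friction and masses are not known exactly. Their poses are not given: they have to be found in the camera images.
- nest: Dark plate 190 x 150 x 18 mm, fixed, with the white unit clamped on it; origin at its underside centre, z up, +x is the unit's back. Housing at local x -40..+50, y +-45 mm, deck (top) 62 mm high; on it two cheeks at x +4..+48, |y| 40..47, up to 104 mm. Two steel latches 46 mm high at local (-72, 52) and (74, -52). Nest and tray may change sides.
- handle (a joint): Angle of the white U-shaped carry handle about a level hinge along the nest's y. 0 = folded level to the front (-x), pi/2 = up, 2.2 = end stop, leaning back. A sprung ball detent resists from about 1.8 to 2.03 (about 4 N at the bar), then snaps it on to the stop and keeps it there. Elsewhere the stiff hinge (under 1 N at the bar) stays where left. Starts at 0.05 to 0.75.
- handle_hinge (a point): Point on the hinge axis midway between the handle's arms; 20 mm behind the nest's centre, 60 mm above the bench. Its axes are the nest's; bar centre = hinge + 110 mm x (-cos(angle) along nest x, sin(angle) up).
- handle_bar (a point): Centre of the handle's round grip bar: along the nest's y, 110 mm from the hinge, 14 mm thick (looks 17 mm in the middle), 108 mm free length between two flat arms 8 mm thick and 14 mm deep. Pinch it from above, fingers closing across it; it turns between the pads. Folded, 43 mm are free between the bar and the housing.
- spindle (a joint): Turn of the square spindle about its upright axis relative to the nest, anticlockwise from above, rad; stiff (0.3 N m). Starts from -0.6 to 0.6.
- spindle_seat (a point): Centre of the seat (flat round boss, 32 mm across, 68 mm above the bench, 20 mm in front of the nest's centre) on which the knob's underside rests when home. x and y axes parallel to the sides of the square, z up. The steel square shaft, 12 mm across flats, stands 22 mm above the seat; its top 3 mm taper to 8 mm.
- tray: Shallow black parts tray, 250 x 170 mm, floor 4 mm, rim 12 mm high, fixed; origin at its underside centre, long side along its x.
- knob: White winged knob in the tray: square hub 32 x 32 mm, 26 mm tall, with a 14 mm square hole right through, sides parallel to its x and y; a wing 10 mm thick on its +x and -x faces (61 mm over the wings, 4 to 22 mm above the underside). Origin at the underside centre, z up. Grip the hub across its y faces (32 mm). Any quarter turn fits the spindle. 28 to 56 g.
- spacer: Bystander in the tray: same hub 32 x 32 x 26 mm, with a round hole and no wings. Origin under its centre.
- blind_cap: Bystander in the tray: hub and wings like the knob's but with no hole. Origin under its centre.
- tube: Bystander: upright white paper tube, 40 mm across, 190 mm tall, loose, easily knocked over, stands between nest and tray. Origin under its centre.
- unit_a: Bystander: loose white finished unit, 84 x 75 mm, 78 mm tall, behind the nest. Origin under its centre.
- unit_b: Bystander: the same kind of unit, behind the tray. Origin under its centre.
- dispenser: Bystander: white square solvent dispenser 56 mm wide with a steel dome top, 115 mm tall, on the right. Origin under its centre.
- dish: Bystander: black round dish 72 mm across, 12 mm high, on the left. Origin under its centre.
- driver: Bystander: screwdriver 170 mm long, lying on the left. Origin under its middle.
Things that resemble listed ones, but are neither listed nor needed, are in the scene too. Leave any green or yellow look-alike of the nest alone.

How it is judged:
On the way, in this order (a step that is already met when the one before it is completed fails the run):
1. the carry handle is swung back past its detent and sits at its end stop (value of joint handle above 2.15 rad), for 0.3 s.
2. the winged knob sits home on the square spindle, the handle still locked back (value of joint handle above 2.15 rad and z of knob in the frame of spindle_seat between -0.003 and 0.003 m and horizontal distance between knob and spindle_seat below 0.003 m and angle between knob's own z axis and vertical below 0.1 rad and (angle between the x axis of knob and the x axis of spindle_seat, either way round below 0.2 rad or angle between the x axis of knob and the x axis of spindle_seat, either way round above 1.37 rad)), for 0.2 s.
At the end, for the whole second after the job is handed in: The handle is past its detent (angle above 2.15 rad) and at rest; the knob with the square hole sits on the spindle, underside within 3 mm of the seat, within 3 mm of its centre, square to it within 0.2 rad (any quarter turn), upright and at rest (all of step 2 and linear speed of knob below 0.02 m/s and velocity of joint handle below 0.1 rad/s); the robot touches nothing.
It fails at once if another thing on the bench is shifted by more than 30 mm (distance of any of unit_a, unit_b, tube, dispenser, dish, driver, spacer, blind_cap from where it was at the start of the episode above 0.03 m).
It fails at once if the tube, a unit or the dispenser is knocked over (angle between any of tube, unit_a, unit_b, dispenser's own z axis and vertical above 0.5 rad).
It also fails if it takes over 64 s, if anything falls off the work surface, if the arm or the gripper's body presses on something with over 40 N, if the wrist force passes 120 N, or if a joint passes its speed limit or range.

## Working session

There is one attempt and no reset: what is moved stays moved. The work goes in short steps, Python scripts to look and compute and a tool call to move; the robot and the scene stay as the last step left them, time stands still between calls to the robot, and variables do not carry over. Pictures are saved under pics/ and viewed, at most 10 in all, crops included, and the job is handed in when it is done.

Besides the shell and the picture viewer there is one more tool, called after "Call:" in YAML: its name, and indented under it one key for each argument. jog_arm: Moves the arm, as the interface text tells. Its arguments: {"type":"object","properties":{"targets":{"type":"array"}},"required":["targets"]}

```bash
ls; mkdir -p pics; python3 - <<'E'
from plant import *
import cv2
print(state())
for n in("top","side"):
    p,d=grab_frame(n); cv2.imwrite(f"pics/{n}0.png",p[:,:,::-1]); import numpy as np; np.save(f"pics/{n}0.npy",d)
    print(n,camera_params(n))
print(camera_params("wrist"))
E
```

```text
pics
{'time': 0.0, 'joint_pos': array([ 1.07495796e+00,  5.33722020e-02,  1.61431406e+00, -3.04994102e-06,
        1.47602059e+00, -1.18996996e-01]), 'joint_vel': array([-0.00017556,  0.00191274, -0.00086005,  0.00150793, -0.00120418,
        0.00025305]), 'joint_efforts': array([ 3.37196516e-04, -3.93702078e+01, -3.70169020e+01, -1.85159447e-04,
        7.23552250e-03,  2.66456126e-06]), 'tool_pos': array([0.22968396, 0.58058045, 0.23004154]), 'tool_rot': array([-3.18430197e-04,  1.87307520e-01,  9.82300756e-01, -1.00800129e-03]), 'contact_force': array([-0.79700218,  0.13329839,  0.36230124]), 'ft_torque': array([-0.02858829, -0.00044595,  0.0597771 ]), 'grasp_force': 0.0, 'gripper_width': 0.9994187230745063}
top {'fovy': 56.98018041228634, 'cx': 314.5299728680588, 'cy': 242.6020609493877, 'rvec': array([ 2.20146994, -2.18562034,  0.01541613]), 'tvec': array([0.1107884 , 0.49152124, 1.16123974])}
side {'fovy': 53.16065438440666, 'cx': 312.7984525680869, 'cy': 243.01372728391144, 'rvec': array([ 2.0569987 , -0.56789204,  0.3550124 ]), 'tvec': array([-0.38138623,  0.22476037,  0.9153839 ])}
{'fovy': 67.82317967741912, 'cx': 320.3684665413427, 'cy': 241.8524839155069, 'hand_eye': array([[-3.38673532e-04, -9.53687003e-01, -3.00800575e-01,
         7.75923884e-02],
       [ 9.99999894e-01, -4.16411334e-04,  1.94323369e-04,
        -8.35600906e-04],
       [-3.10580440e-04, -3.00800477e-01,  9.53687043e-01,
        -1.42160522e-01],
       [ 0.00000000e+00,  0.00000000e+00,  0.00000000e+00,
         1.00000000e+00]])}
```

View pics/top0.png

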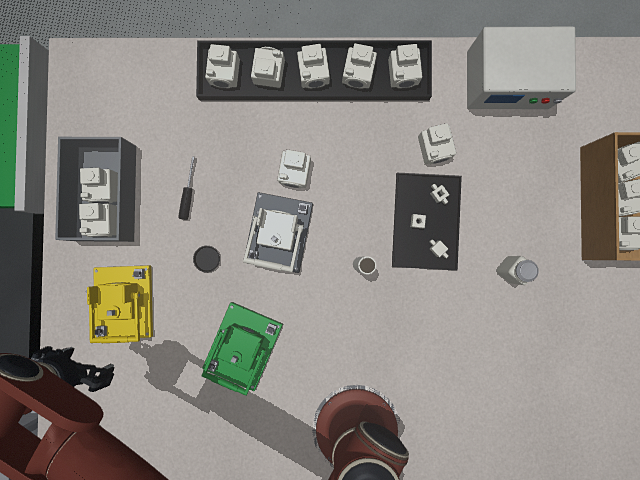

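View pics/side0.png

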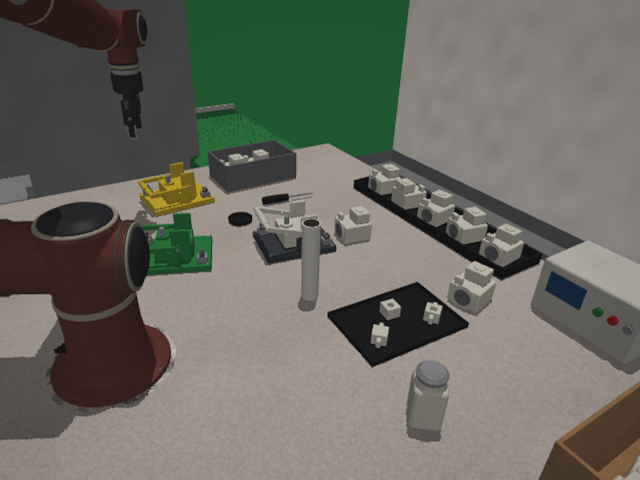

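Top view: robot base at bottom, +x up in the picture. The nest is at about (278,232), handle to the front (down) with its bar near (272,267). Tray at (427,222) with parts at (440,193), (418,221), (439,248); tube at (367,265).

```bash
cat > h.py <<'E'
from plant import *
import cv2, numpy as np
from scipy.spatial.transform import Rotation as R
def tool(s=None):
    s=s or state(); q=s['tool_rot']; return np.array(s['tool_pos']),R.from_quat([q[1],q[2],q[3],q[0]]).as_matrix()
def cam(n,s=None):
    c=camera_params(n); f=240/np.tan(np.radians(c['fovy']/2))
    if n=='wrist':
        p,r=tool(s); H=np.array(c['hand_eye']); Rw=r@H[:3,:3]; o=p+r@H[:3,3]
    else:
        Rw=cv2.Rodrigues(np.array(c['rvec']))[0].T; o=-Rw@np.array(c['tvec'])
    return f,c['cx'],c['cy'],Rw,o
def ray(C,u,v):
    f,cx,cy,Rw,o=C; return Rw@np.array([(u-cx)/f,(v-cy)/f,1.])
def onplane(C,u,v,z):
    d=ray(C,u,v); return C[4]+d*(z-C[4][2])/d[2]
def atdepth(C,u,v,z): return C[4]+ray(C,u,v)*z
def cloud(C,D):
    f,cx,cy,Rw,o=C; v,u=np.mgrid[:480,:640]
    return np.stack([(u-cx)/f*D,(v-cy)/f*D,D],-1)@Rw.T+o
def proj(C,P):
    f,cx,cy,Rw,o=C; q=Rw.T@(np.array(P)-o); return q[:2]/q[2]*f+[cx,cy]
E
python3 - <<'E'
from h import *
C=cam('top'); D=np.load('pics/top0.npy'); P=cloud(C,D)
im=cv2.imread('pics/top0.png')
for n,(u,v) in dict(nest=(262,205),tray=(405,185),bar=(272,266),boss=(276,239),tube=(367,265),knobA=(440,193),sp=(418,221),B=(439,248),bench=(340,300)).items(): print(n,P[v,u].round(4), onplane(C,u,v,0).round(3))
a=cv2.resize(im[185:285,235:325],None,fx=6,fy=6,interpolation=cv2.INTER_CUBIC)[:600,:400*2]
b=cv2.resize(im[170:275,385:465],None,fx=3,fy=3,interpolation=cv2.INTER_CUBIC)
o=np.zeros((600,800,3),np.uint8); o[:600,:540]=a; o[:315,545:785]=b
cv2.imwrite('pics/crop1.png',o)
E
```

```text
nest [0.5887 0.2536 0.0196] [0.591 0.256 0.   ]
tray [ 0.6463 -0.1256  0.0019] [ 0.647 -0.126  0.   ]
bar [0.4297 0.2156 0.103 ] [0.428 0.228 0.   ]
boss [0.4964 0.2085 0.0851] [0.5   0.218 0.   ]
tube [ 0.4352 -0.007   0.1893] [ 0.432 -0.025  0.   ]
knobA [ 0.6248 -0.2176  0.0051] [ 0.626 -0.219  0.   ]
sp [ 0.5502 -0.1597  0.0036] [ 0.55 -0.16  0.  ]
B [ 0.4782 -0.2076  0.0322] [ 0.479 -0.216  0.   ]
bench [ 3.39e-01  4.57e-02 -1.00e-04] [0.339 0.046 0.   ]
```

View pics/crop1.png

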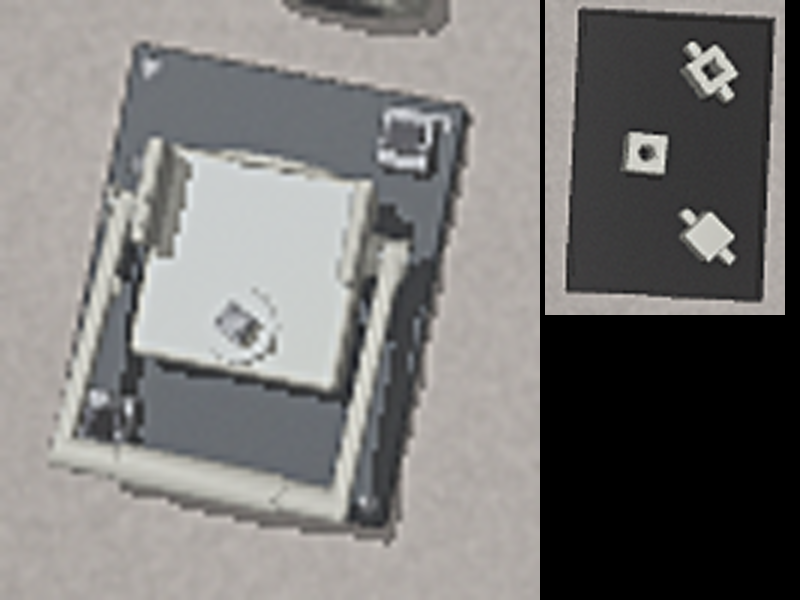

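Crop: nest corners at full pixels TL (257.5,192.5), TR (313,202), BR (300,275). The spindle top is at about (274.7,238.7), and the bar runs from (245,260) to (292,270). The winged part with the square hole is at the top right of the tray (440,193).

```bash
cat >> h.py <<'E'
def delta(pos,yaw):
    """tool-frame shift in units and turn (units) to reach pos, pointing down, closing line (tool y) at world angle yaw (mod pi)"""
    p,r=tool(); best=None
    for k in(0,np.pi):
        y=np.array([np.cos(yaw+k),np.sin(yaw+k),0]); z=np.array([0,0,-1.]); T=np.stack([np.cross(y,z),y,z],1)
        w=R.from_matrix(r.T@T).as_rotvec()
        if best is None or np.linalg.norm(w)<np.linalg.norm(best): best=w
    return (r.T@(np.array(pos)-p)/.025).round(2),(np.degrees(best)/8).round(2)
E
python3 - <<'E'
from h import *
C=cam('top'); D=np.load('pics/top0.npy'); P=cloud(C,D)
TL,TR,BR=[onplane(C,u,v,.018)[:2] for u,v in((257.5,192.5),(313,202.2),(300,275))]
print(TL,TR,BR,np.linalg.norm(TL-TR),np.linalg.norm(TR-BR))
c=(TL+BR)/2; ex=TR-BR; yaw=np.arctan2(ex[1],ex[0]); ey=TL-TR; print('nest',c,yaw,np.arctan2(ey[1],ey[0])-np.pi/2)
yaw=(yaw+np.arctan2(ey[1],ey[0])-np.pi/2)/2
Rz=np.array([[np.cos(yaw),-np.sin(yaw)],[np.sin(yaw),np.cos(yaw)]])
sp=onplane(C,274.7,238.7,.09); print('spindle',sp,'from nest',c+Rz@[-.02,0])
# handle points: front region above 0.07, in nest frame
L=(P[...,:2]-c)@Rz
m=(L[...,0]>-.14)&(L[...,0]<-.055)&(abs(L[...,1])<.045)&(P[...,2]>.06)&(P[...,2]<.2)
print(m.sum(),np.median(L[m],0),np.percentile(P[m][:,2],[5,50,95]),np.percentile(L[m][:,0],[2,50,98]))
for u,v in((250,262),(262,264),(285,268)): print(P[v,u],L[v,u])
for a in(.2,.3,.4,.5):
    l=.02-.11*np.cos(a); print(a,[proj(C,[*(c+Rz@[l,y]),.06+.11*np.sin(a)]).round(1) for y in(-.05,0,.05)])
print('yaw',yaw,tool())
E
```

```text
[0.62207609 0.26615174] [0.59703338 0.1190097 ] [0.40508388 0.15165796] 0.14925789549236818 0.19470623259229516
nest [0.51357999 0.20890485] -0.1684754731740317 -0.16857881518257756
spindle [0.49688748 0.21119623 0.09      ] from nest [0.49386333 0.21225946]
234 [-0.0817444   0.00025782] [0.09272295 0.09770026 0.10112055] [-0.08956211 -0.0817444  -0.07402644]
[0.43894496 0.27059213 0.09671876] [-0.08392451  0.04829477]
[0.43432774 0.24047294 0.10048429] [-0.08342441  0.01782784]
[0.42496191 0.18427249 0.09809566] [-0.08323102 -0.03914735]
0.2 [array([289.5, 270.4]), array([269.8, 266.9]), array([250. , 263.4])]
0.3 [array([289.4, 269.5]), array([269.4, 265.9]), array([249.5, 262.3])]
0.4 [array([289.3, 268.1]), array([269.2, 264.4]), array([249.1, 260.8])]
0.5 [array([289.4, 266.2]), array([269. , 262.6]), array([248.8, 258.9])]
yaw -0.1685271441783046 (array([0.22966613, 0.58064025, 0.23014003]), array([[-9.29847238e-01,  3.67944651e-01, -9.20651654e-04],
       [ 3.67945732e-01,  9.29845705e-01, -1.70387373e-03],
       [ 2.29132761e-04, -1.92309213e-03, -9.99998125e-01]]))
```

```bash
python3 - <<'E'
from h import *
print(delta([.432,.223,.21],-.1685))
E
```

```text
(array([-12.79, -10.32,   0.82]), array([-0.01,  0.01,  9.76]))
```

Call:
jog_arm:
  targets:
    - [[-1.8, -1.4, 0], [0, 0, 1.3], 60]
    - [[-3.6, -2.9, 0], [0, 0, 2.6], 60]
    - [[-5.4, -4.4, 0], [0, 0, 3.9], 60]
    - [[-7.3, -5.9, 0.2], [0, 0, 5.2], 60]
    - [[-9.1, -7.4, 0.4], [0, 0, 6.5], 60]
    - [[-11, -8.9, 0.6], [0, 0, 7.8], 60]
    - [[-12.8, -10.3, 0.8], [0, 0, 9.0], 60]
    - [[-12.8, -10.3, 0.8], [0, 0, 9.76], 60]

```text
time: 1.1
tool_pos: [0.4338, 0.2207, 0.2103]
tool_rot: [-0.0, 0.767, 0.641, -0.001]
contact_force: [-0.9, 0.9, 0.2]
gripper_width: 0.599
grasp_force: 0.0
```

```bash
python3 - <<'E'
from h import *
s=state(); p,d=grab_frame('wrist'); C=cam('wrist',s)
cv2.imwrite('pics/w1.png',p[:,:,::-1]); np.save('pics/w1.npy',d)
print(s['time'],s['tool_pos'],s['joint_vel'].round(2),s['gripper_width'])
print(s['joint_pos'].round(2),[proj(C,q).round() for q in([.432,.223,.093],[.4968,.2112,.09])])
E
```

```text
1.1 [0.43380827 0.22065367 0.210297  ] [ 0.06 -0.   -0.    0.03  0.01  0.85] 0.5993112117423691
[ 0.32 -0.27  1.95 -0.    1.47  0.5 ] [array([319., 232.]), array([405., 231.])]
```

View pics/w1.png

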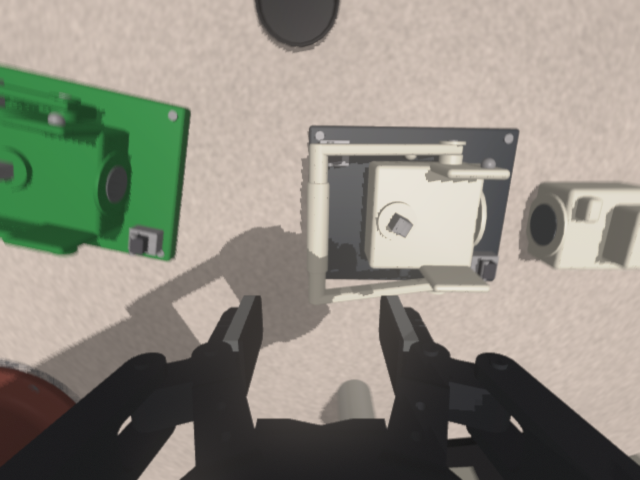

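Wrist view: bar is vertical at u≈318, v 145–300; spindle at (400,225); the arm was still turning slightly. Measure again now that it has settled.

```bash
python3 - <<'E'
from h import *
s=state(); p,d=grab_frame('wrist'); 
s=state(); p,d=grab_frame('wrist'); C=cam('wrist',s); P=cloud(C,d)
g=p.astype(int); white=(g.min(2)>130)
bar=(P[...,2]>.075)&(P[...,2]<.13); bar[:, :290]=0; bar[:,340:]=0; bar[320:]=0
n,l,st,ce=cv2.connectedComponentsWithStats(bar.astype(np.uint8)); i=1+np.argmax(st[1:,4]); print(st[i],ce[i])
m=l==i; v,u=np.where(m); mid=abs(v-ce[i][1])<20
uu=u[mid].mean(); vv=(v.min()+v.max())/2; zt=np.percentile(P[m&(abs(np.mgrid[:480,:640][0]-vv)<20)][:,2],[10,50,95]); print(uu,vv,zt)
print('bar',onplane(C,uu,vv,zt[2]-.008))
# slope
f=np.polyfit(v,u,1); a=onplane(C,np.polyval(f,160),160,.093);b=onplane(C,np.polyval(f,280),280,.093); print('bar dir yaw',np.arctan2(*(a-b)[:2][::-1])-np.pi/2, st[i][3])
print(tool(s)[0], s['joint_vel'].round(3))
cand=(np.mgrid[:480,:640]); box=(slice(195,260),slice(370,440))
sp=(P[box][...,2]>.083)&(P[box][...,2]<.1)
v,u=np.where(sp); print('spindle px',u.mean()+370,v.mean()+195,sp.sum(),onplane(C,u.mean()+370,v.mean()+195,.09),cv2.minAreaRect(np.argwhere(sp)[:,::-1].astype(np.float32)))
E
```

```text
[ 309  147   31  160 3508] [320.59749145 226.44669327]
319.3972286374134 226.5 [0.09392731 0.09741961 0.09929668]
bar [0.43223405 0.22909974 0.09129668]
bar dir yaw -0.17458713925288238 160
[0.43287577 0.22291375 0.2106882 ] [ 0.033  0.001 -0.003  0.001  0.001 -0.06 ]
spindle px 403.38461538461536 229.68461538461537 260 [0.49493568 0.21537774 0.09      ] ((33.40769577026367, 34.661537170410156), (16.744688034057617, 16.124515533447266), 29.744882583618164)
```

```bash
python3 - <<'E'
from h import *
print(delta([.432,.2255,.075],-.1685)); print(tool()[1].round(3))
E
```

```text
(array([ 0.07, -0.03,  5.44]), array([-0.01,  0.  ,  0.  ]))
[[ 0.167  0.986 -0.001]
 [ 0.986 -0.167 -0.   ]
 [-0.    -0.001 -1.   ]]
```

Call:
jog_arm:
  targets:
    - [[0.07, -0.03, 2], [0, 0, 0], 60]
    - [[0.07, -0.03, 4], [0, 0, 0], 60]
    - [[0.07, -0.03, 5.4], [0, 0, 0], 60]
    - [[0.07, -0.03, 5.4], [0, 0, 0], 60]
    - [[0.07, -0.03, 5.4], [0, 0, 0], 0]
    - [[0.07, -0.03, 5.4], [0, 0, 0], 0]
    - [[0.07, -0.03, 5.4], [0, 0, 0], 0]

```text
time: 2.12
tool_pos: [0.4322, 0.2268, 0.078]
tool_rot: [-0.001, 0.764, 0.645, 0.001]
contact_force: [-4.8, 2.8, 2.4]
gripper_width: 0.139
grasp_force: 58.4
```

Call:
jog_arm:
  targets:
    - [[0, 0.24, -0.59], [0, 0, 0], 0]
    - [[0, 0.57, -1.17], [0, 0, 0], 0]
    - [[0, 0.98, -1.68], [0, 0, 0], 0]
    - [[0, 1.46, -2.13], [0, 0, 0], 0]
    - [[0, 2.01, -2.5], [0, 0, 0], 0]
    - [[0, 2.6, -2.78], [0, 0, 0], 0]
    - [[0, 3.23, -2.97], [0, 0, 0], 0]
    - [[0, 3.88, -3.07], [0, 0, 0], 0]

```text
time: 3.12
tool_pos: [0.5292, 0.2086, 0.1578]
tool_rot: [0.002, 0.764, 0.645, 0.0]
contact_force: [-6.7, -4.6, 8.8]
gripper_width: 0.139
grasp_force: 62.7
```

Call:
jog_arm:
  targets:
    - [[0, 0.67, 0], [0, 0, 0], 0]
    - [[0, 1.32, 0.1], [0, 0, 0], 0]
    - [[0, 1.65, 0.19], [0, 0, 0], 0]
    - [[0, 1.95, 0.3], [0, 0, 0], 0]
    - [[0, 2.25, 0.43], [0, 0, 0], 0]
    - [[0, 2.54, 0.59], [0, 0, 0], 0]
    - [[0, 2.91, 0.83], [0, 0, 0], 0]
    - [[0, 3.01, 0.91], [0, 0, 0], 0]

```text
time: 4.12
tool_pos: [0.6009, 0.1968, 0.1333]
tool_rot: [-0.002, 0.764, 0.645, -0.003]
contact_force: [-22.7, -2.0, 27.6]
gripper_width: 0.139
grasp_force: 69.7
```

Call:
jog_arm:
  targets:
    - [[0, 0, 0], [0, 0, 0], 0]
    - [[0, 0, 0], [0, 0, 0], 0]
    - [[0, 0, 0], [0, 0, 0], 0]

```text
time: 4.5
tool_pos: [0.6007, 0.1968, 0.1335]
tool_rot: [-0.001, 0.764, 0.646, -0.002]
contact_force: [-16.8, -2.6, 20.5]
gripper_width: 0.137
grasp_force: 68.8
```

Call:
jog_arm:
  targets:
    - [[0, -0.1, -0.1], [0, 0, 0], 60]
    - [[0, -0.1, -0.1], [0, 0, 0], 60]
    - [[0, -0.1, -0.1], [0, 0, 0], 60]
    - [[0, -0.1, -1.5], [0, 0, 0], 60]
    - [[0, -0.1, -3.5], [0, 0, 0], 60]
    - [[0, -2.2, -4], [0, 0, 0], 60]
    - [[0, -4.3, -4], [0, 0, 0], 60]
    - [[0, -4.3, -4], [0, 0, 0], 60]

```text
time: 5.5
tool_pos: [0.4933, 0.2154, 0.2292]
tool_rot: [-0.0, 0.763, 0.646, -0.001]
contact_force: [0.5, 0.1, 0.1]
gripper_width: 0.603
grasp_force: 0.0
```

```bash
python3 - <<'E'
from h import *
grab_frame('wrist'); grab_frame('wrist')
s=state(); p,d=grab_frame('wrist'); C=cam('wrist',s); P=cloud(C,d)
print(s['tool_pos'],s['joint_vel'].round(3))
np.savez('pics/w2.npz',p=p,d=d,T=np.r_[s['tool_pos'],s['tool_rot']]); cv2.imwrite('pics/w2.png',p[:,:,::-1])
print(proj(C,[.496,.2135,.09]))
E
```

```text
[0.49607288 0.21497682 0.23011873] [-0.012  0.026 -0.031  0.001  0.001 -0.002]
[321.51437807 228.76518604]
```

View pics/w2.png

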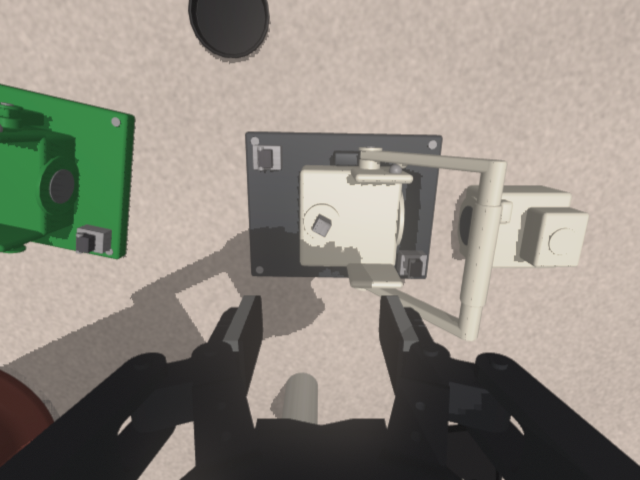

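Handle is locked back: its bar runs from (490,165) to (470,335), leaning over the rear. Spindle top at about (321,226).

```bash
python3 - <<'E'
from h import *
z=np.load('pics/w2.npz'); p,d,T=z['p'],z['d'],z['T']
C=cam('wrist',dict(tool_pos=T[:3],tool_rot=T[3:])); P=cloud(C,d)
g=cv2.cvtColor(p,cv2.COLOR_RGB2GRAY)
print(g[210:242:2,306:338:2]); print((P[210:242:2,306:338:2,2]*1000).round().astype(int))
for u,v,zz in((247,132,.018),(441,136,.018),(427,278,.018),(251,278,.018)): print(onplane(C,u,v,zz).round(4))
E
```

```text
[[214 183 219 221 221 221 221 222 221 222 222 222 222 222 211 203]
 [169 219 220 221 221 221 221 220 221 221 221 222 222 222 222 209]
 [213 220 220 220 221 220 178 157 211 221 222 221 222 222 222 221]
 [220 220 220 220 220 181 105 101 113 161 214 221 222 222 221 222]
 [220 220 220 221 218 135 102 106 102 103 119 172 217 221 221 221]
 [219 219 219 219 185  97 148 152 129 104 102 104 134 218 221 221]
 [219 219 219 218 146 114 155 158 157 143 120 104 117 217 221 221]
 [219 219 219 202  97 150 160 160 158 155 148 135 122 216 220 220]
 [219 219 213 151 119 155 160 159 157 158 158 149 153 218 220 220]
 [218 218 208 119 147 154 159 159 158 160 155 148 198 220 220 220]
 [217 218 217 165 156 157 158 158 160 159 152 157 218 220 220 220]
 [216 216 219 216 197 158 154 157 161 158 147 208 219 220 219 220]
 [215 212 217 218 218 216 191 150 157 155 164 219 219 219 219 220]
 [218 218 213 212 218 219 218 215 187 152 213 219 219 219 219 219]
 [217 218 218 203 217 218 218 218 218 216 218 219 219 219 219 219]
 [217 218 218 218 218 218 218 218 218 218 218 218 216 216 216 219]]
[[62 68 67 67 67 67 68 69 6
[... 181 characters left out ...]
 67 68 67 68 69 85 84 80 77 73 70 68 67 66 68]
 [68 67 66 68 67 78 87 86 87 84 80 78 72 67 67 67]
 [68 68 68 67 70 85 88 88 87 87 86 83 79 67 67 66]
 [67 67 66 67 78 88 89 91 90 90 88 88 87 66 67 68]
 [68 68 68 68 87 89 90 89 88 90 89 89 88 68 67 68]
 [67 69 67 81 88 89 89 88 89 88 89 89 67 66 66 67]
 [66 66 69 87 89 89 89 90 91 89 90 86 67 68 68 68]
 [61 67 67 68 66 87 89 88 90 89 88 68 68 67 66 62]
 [61 62 67 68 69 67 69 87 91 89 68 67 68 68 69 61]
 [61 63 61 67 67 67 66 68 67 87 67 67 68 63 61 61]
 [62 62 63 60 61 67 67 68 67 69 67 59 61 61 61 60]
 [62 62 61 61 61 61 61 62 62 60 62 61 62 63 61 62]]
[0.4391 0.2996 0.018 ]
[0.6203 0.265  0.018 ]
[0.5955 0.1208 0.018 ]
[0.409  0.1525 0.018 ]
```

```bash
cat >> h.py <<'E'
def spindle(d,C,c0):
    P=cloud(C,d); near=np.linalg.norm(P[...,:2]-c0,axis=-1)<.03
    b=P[near&(abs(P[...,2]-.068)<.0035)][:,:2]; (x,y),r=cv2.minEnclosingCircle(((b-c0)*1000).astype(np.float32))
    t=P[near&(P[...,2]>.0845)&(P[...,2]<.1)][:,:2]; R1=cv2.minAreaRect(((t-c0)*1000).astype(np.float32))
    return np.array(c0)+np.array([x,y])/1000,r,np.array(c0)+np.array(R1[0])/1000,R1[1],R1[2],t.mean(0)
E
python3 - <<'E'
from h import *
z=np.load('pics/w2.npz'); p,d,T=z['p'],z['d'],z['T']
C=cam('wrist',dict(tool_pos=T[:3],tool_rot=T[3:]))
print(spindle(d,C,[.4963,.2135]))
D=np.load('pics/top0.npy'); im=cv2.imread('pics/top0.png'); Ct=cam('top'); P=cloud(Ct,D)
g=cv2.cvtColor(im,cv2.COLOR_BGR2GRAY); m=np.zeros_like(g); m[170:275,395:465]=(g[170:275,395:465]>110)
n,l,st,ce=cv2.connectedComponentsWithStats(m)
for i in range(1,n):
    if 60<st[i,4]<700: print(ce[i],st[i,4],onplane(Ct,*ce[i],.025))
E
```

```text
(array([0.49593741, 0.21349528]), 16.39137840270996, array([0.49592213, 0.21371152]), (12.351219177246094, 12.046323776245117), 53.41712188720703, array([0.49606722, 0.21444318]))
[440.12138728 192.83236994] 173 [ 0.62232102 -0.2126545   0.025     ]
[418.32666667 220.58      ] 150 [ 0.54944181 -0.15602708  0.025     ]
[439.03664921 248.23036649] 191 [ 0.47777005 -0.20952307  0.025     ]
```

```bash
python3 - <<'E'
from h import *
print(delta([.622,-.213,.2],np.radians(-49)))
E
```

```text
(array([-16.03,   7.82,   1.22]), array([ 0.  , -0.  ,  4.92]))
```

Call:
jog_arm:
  targets:
    - [[-2.1, 1, 0], [0, 0, 0.7], 75]
    - [[-4.2, 2, 0], [0, 0, 1.4], 75]
    - [[-6.3, 3, 0], [0, 0, 2.1], 75]
    - [[-8.4, 4, 0], [0, 0, 2.8], 75]
    - [[-10.5, 5, 0], [0, 0, 3.5], 75]
    - [[-12.6, 6, 0], [0, 0, 4.2], 75]
    - [[-14.6, 7, 0.4], [0, 0, 4.9], 75]
    - [[-16, 7.8, 1.2], [0, 0, 4.9], 75]

```text
time: 6.65
tool_pos: [0.6229, -0.2163, 0.2008]
tool_rot: [0.001, 0.937, 0.35, 0.001]
contact_force: [-0.5, -0.7, 0.5]
gripper_width: 0.747
grasp_force: 0.0
```

```bash
cat >> h.py <<'E'
def hub(d,C,c0,zlo,zhi,rad=.04):
    P=cloud(C,d); near=np.linalg.norm(P[...,:2]-c0,axis=-1)<rad
    t=P[near&(P[...,2]>zlo)&(P[...,2]<zhi)][:,:2]; R1=cv2.minAreaRect(((t-c0)*1000).astype(np.float32))
    return np.array(c0)+np.array(R1[0])/1000,R1[1],R1[2],len(t)
E
python3 - <<'E'
from h import *
for i in range(4): grab_frame('wrist')
s=state(); p,d=grab_frame('wrist'); C=cam('wrist',s)
print(s['tool_pos'],s['joint_vel'].round(3))
cv2.imwrite('pics/w3.png',p[:,:,::-1])
c=[.622,-.213]
for zz in((.027,.034),(.0275,.034),(.02,.034)):
    print(hub(d,C,c,*zz),proj(C,[*c,.03]))
P=cloud(C,d); near=np.linalg.norm(P[...,:2]-c,axis=-1)<.05
print(np.histogram(P[near][:,2],bins=np.arange(-.002,.04,.003)))
E
```

```text
[ 0.6213161  -0.21325502  0.19891713] [ 0.03  -0.045  0.007  0.002  0.003 -0.001]
(array([ 0.62027548, -0.21337701]), (51.38801574707031, 31.976818084716797), 36.213314056396484, 1020) [321.40487919 217.34517529]
(array([ 0.62384354, -0.21078619]), (42.55954360961914, 32.0074462890625), 35.898651123046875, 1010) [321.40487919 217.34517529]
(array([ 0.61990314, -0.21364965]), (61.1200065612793, 31.976818084716797), 36.213314056396484, 1401) [321.40487919 217.34517529]
(array([   2, 4983, 1600,   26,  153,   34,   36,   37,  204,  199,  962,
         14,    0]), array([-0.002,  0.001,  0.004,  0.007,  0.01 ,  0.013,  0.016,  0.019,
        0.022,  0.025,  0.028,  0.031,  0.034,  0.037]))
```

View pics/w3.png

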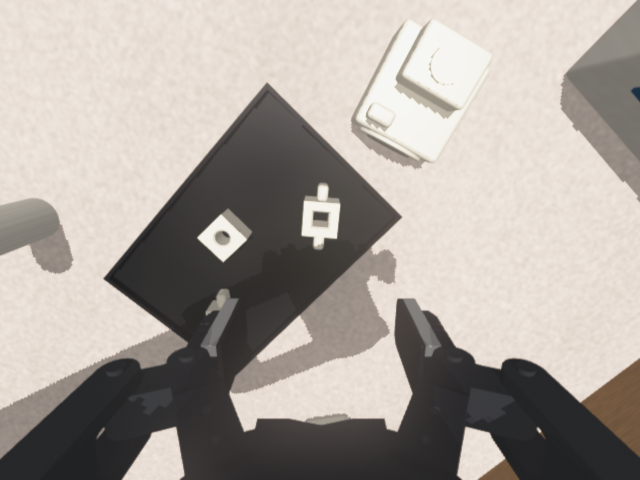

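Wrist view: knob at (320,217) with its square hole, wings almost vertical in the picture, spacer at (223,238). Its size, 61.1 × 32.0 mm, matches the listed knob.

```bash
python3 - <<'E'
from h import *
s=state();p,d=grab_frame('wrist'); C=cam('wrist',s); print(hub(d,C,[.62,-.2135],.0195,.034),hub(d,C,[.62,-.2135],.0275,.034,.026))
print(tool(s)[0],delta([.62,-.2135,.006],np.radians(-53.8)))
E
```

```text
(array([ 0.62027886, -0.21327559]), (60.15704345703125, 31.985218048095703), 36.14957046508789, 1398) (array([ 0.61986921, -0.21357736]), (32.44184112548828, 31.989797592163086), 36.04844284057617, 999)
[ 0.62152941 -0.21240241  0.19992894] (array([-0.1 ,  0.  ,  7.79]), array([ 0.  , -0.  ,  0.62]))
```

Call:
jog_arm:
  targets:
    - [[-0.1, 0, 2], [0, 0, 0.6], 65]
    - [[-0.1, 0, 4], [0, 0, 0.6], 65]
    - [[-0.1, 0, 5.5], [0, 0, 0.6], 65]
    - [[-0.1, 0, 6], [0, 0, 0.6], 65]
    - [[-0.1, 0, 6], [0, 0, 0.6], 65]
    - [[-0.1, 0, 6], [0, 0, 0.6], 65]

```text
time: 7.7
tool_pos: [0.6211, -0.2143, 0.0532]
tool_rot: [0.002, 0.95, 0.312, 0.002]
contact_force: [0.8, -0.5, -0.2]
gripper_width: 0.652
grasp_force: 0.0
```

```bash
python3 - <<'E'
from h import *
print(tool()[0],delta([.62,-.2135,.006],np.radians(-53.9)))
E
```

```text
[ 0.62108938 -0.21425309  0.05316514] (array([-0.02, -0.06,  1.89]), array([ 0.03, -0.01,  0.03]))
```

Call:
jog_arm:
  targets:
    - [[-0.02, -0.05, 1], [0, 0, 0], 60]
    - [[-0.02, -0.05, 1.85], [0, 0, 0], 60]
    - [[-0.02, -0.05, 1.85], [0, 0, 0], 60]
    - [[-0.02, -0.05, 1.85], [0, 0, 0], 30]
    - [[-0.02, -0.05, 1.85], [0, 0, 0], 0]
    - [[-0.02, -0.05, 1.85], [0, 0, 0], 0]
    - [[-0.02, -0.05, 1.85], [0, 0, 0], 0]
    - [[-0.02, -0.05, 1.85], [0, 0, 0], 0]

```text
time: 8.7
tool_pos: [0.619, -0.2135, 0.0052]
tool_rot: [0.001, 0.95, 0.312, 0.001]
contact_force: [-0.8, -1.6, 6.6]
gripper_width: 0.357
grasp_force: 61.1
```

Call:
jog_arm:
  targets:
    - [[0, 0, -1], [0, 0, 0], 0]
    - [[0, 0, -3], [0, 0, 0], 0]
    - [[0, 0, -5], [0, 0, 0], 0]
    - [[0, 0, -7], [0, 0, 0], 0]
    - [[0, 0, -9], [0, 0, 0], 0]
    - [[0, 0, -9.8], [0, 0, 0], 0]
    - [[0, 0, -9.8], [0, 0, 0], 0]

```text
time: 9.57
tool_pos: [0.6185, -0.2132, 0.2497]
tool_rot: [0.001, 0.95, 0.312, 0.001]
contact_force: [0.0, 0.4, -0.8]
gripper_width: 0.364
grasp_force: 60.5
```

```bash
python3 - <<'E'
from h import *
s=state(); print(s['gripper_width'],s['grasp_force'],tool(s)[0],delta([.496,.2136,.25],np.radians(-36.6)))
E
```

```text
0.3644797299383626 60.491141974925995 [ 0.61852575 -0.21324884  0.24965847] (array([  6.17, -16.66,  -0.03]), array([ 0.01, -0.  , -2.13]))
```

Call:
jog_arm:
  targets:
    - [[0.75, -2, 0], [0, 0, -0.3], 0]
    - [[1.5, -4.1, 0], [0, 0, -0.6], 0]
    - [[2.35, -6.3, 0], [0, 0, -0.9], 0]
    - [[3.15, -8.5, 0], [0, 0, -1.2], 0]
    - [[4, -10.7, 0], [0, 0, -1.5], 0]
    - [[4.8, -12.9, 0], [0, 0, -1.8], 0]
    - [[5.6, -15.1, 0], [0, 0, -2.13], 0]
    - [[6.17, -16.66, 0], [0, 0, -2.13], 0]

```text
time: 10.58
tool_pos: [0.4932, 0.2155, 0.2449]
tool_rot: [-0.001, 0.893, 0.45, -0.003]
contact_force: [0.3, -1.2, -0.4]
gripper_width: 0.365
grasp_force: 60.5
```

```bash
python3 - <<'E'
from h import *
for i in range(4): grab_frame('wrist')
s=state(); p,d=grab_frame('wrist'); C=cam('wrist',s); P=cloud(C,d); t,r=tool(s)
cv2.imwrite('pics/w4.png',p[:,:,::-1]); np.savez('pics/w4.npz',p=p,d=d,T=np.r_[s['tool_pos'],s['tool_rot']])
L=(P-t)@r   # tool coords
g=p.astype(int)
m=(np.linalg.norm(L[...,:2],axis=-1)<.05)&(L[...,2]>-.035)&(L[...,2]<.01)&(g.min(2)>110)
print(t,m.sum(),np.percentile(L[m],[2,50,98],axis=0))
print('spindle',spindle(d,C,[.496,.2136]))
E
```

```text
[0.49432421 0.21382723 0.24576397] 8133 [[-0.0245186  -0.01543204 -0.0252777 ]
 [ 0.01059443 -0.00014534 -0.02368675]
 [ 0.03069654  0.01484686 -0.00236666]]
spindle (array([0.49621062, 0.21373662]), 16.090818405151367, array([0.49664815, 0.2139937 ]), (11.274682998657227, 11.373104095458984), 54.084964752197266, array([0.49678515, 0.21437948]))
```

View pics/w4.png

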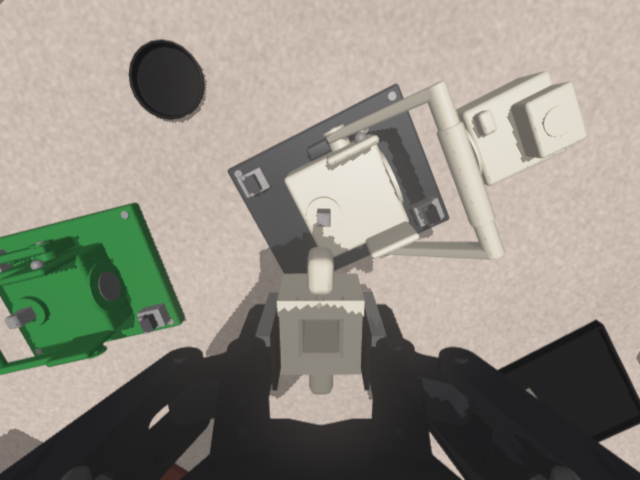

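The knob is held square, with its hole at about (321,337). The spindle is at (323,217) and the handle is still back.

```bash
python3 - <<'E'
from h import *
z=np.load('pics/w4.npz'); p,d,T=z['p'],z['d'],z['T']
s=dict(tool_pos=T[:3],tool_rot=T[3:]); C=cam('wrist',s); t,r=tool(s); L=(cloud(C,d)-t)@r
sel=(abs(L[...,0])<.05)&(abs(L[...,1])<.0155)
m=sel&(L[...,2]>-.035)&(L[...,2]<.004)
w=L[m&(abs(L[...,1])<.004)]; print('wing extents x',w[:,0].min(),w[:,0].max())
top=L[m&(abs(L[...,1])>.0075)]; print('hub', np.percentile(top[:,2],[2,30,50,70,98]))
tt=top[top[:,2]<-.022]; print('hub top x',np.percentile(tt[:,0],[.5,99.5]),'y',tt[:,1].min(),tt[:,1].max(),np.median(tt[:,2]))
h=np.zeros((480,640),bool); h[300:375,290:352]=(cv2.cvtColor(p,cv2.COLOR_RGB2GRAY)[300:375,290:352]<125)
n,l,st,ce=cv2.connectedComponentsWithStats(h.astype(np.uint8)); 
for i in range(1,n):
  if st[i,4]>200:
    print(st[i],ce[i])
    H=np.array(camera_params('wrist')['hand_eye']); f=C[0]
    for u,v in((st[i,0],st[i,1]),(st[i,0]+st[i,2],st[i,1]+st[i,3])):
        q=H[:3,:3]@np.array([(u-C[1])/f,(v-C[2])/f,1]); print((H[:3,3]+q*(np.median(tt[:,2])-H[2,3])/q[2]).round(4))
s=state(); print(tool(s)[0],delta([.496,.2136,.13],np.radians(-36.3)))
E
```

```text
wing extents x -0.029050208119504265 0.031588374010594215
hub [-0.0309562  -0.02447287 -0.02409274 -0.02347725 -0.00058534]
hub top x [-0.01534974  0.01692127] y -0.015498946662140408 0.01549455866248373 -0.02430865394828027
[ 301  320   39   33 1264] [320.25553797 335.87262658]
[ 0.0084 -0.0076 -0.0243]
[-0.0058  0.0072 -0.0243]
[0.49483659 0.21322609 0.24636751] (array([0.06, 0.04, 4.65]), array([-0.02,  0.03, -0.04]))
```

Call:
jog_arm:
  targets:
    - [[0.03, 0.04, 2], [0, 0, 0], 0]
    - [[0.03, 0.04, 4], [0, 0, 0], 0]
    - [[0.03, 0.04, 5.5], [0, 0, 0], 0]
    - [[0.03, 0.04, 5.7], [0, 0, 0], 0]
    - [[0.03, 0.04, 5.7], [0, 0, 0], 0]
    - [[0.03, 0.04, 5.7], [0, 0, 0], 0]
    - [[0.03, 0.04, 5.7], [0, 0, 0], 0]

```text
time: 11.7
tool_pos: [0.4982, 0.2141, 0.1086]
tool_rot: [0.0, 0.893, 0.449, 0.002]
contact_force: [-0.1, 0.8, 0.5]
gripper_width: 0.361
grasp_force: 60.5
```

```bash
python3 - <<'E'
from h import *
s=state(); print(tool(s)[0],s['joint_vel'].round(3),delta([.4955,.2127,.0697],np.radians(-36.3)))
E
```

```text
[0.49819251 0.21411416 0.1085595 ] [ 0.003  0.004  0.008 -0.    -0.002 -0.001] (array([-0.11, -0.06,  1.55]), array([ 0.02, -0.02, -0.04]))
```

```bash
python3 - <<'E'
from h import *
a=[]
for i in range(8):
    grab_frame('top'); a.append(tool()[0])
a=np.array(a); print((a*1000).round(1)); print(a.mean(0))
print(delta([.4955,.2127,.0697],np.radians(-36.3)))
E
```

```text
[[497.9 214.1 108.2]
 [497.6 214.1 107.8]
 [497.4 214.1 107.5]
 [497.2 214.  107.2]
 [497.1 214.  106.9]
 [497.  214.  106.8]
 [496.9 214.  106.7]
 [496.9 213.9 106.6]]
[0.49724034 0.21401089 0.10719228]
(array([-0.07, -0.01,  1.47]), array([-0.  , -0.  , -0.04]))
```

Call:
jog_arm:
  targets:
    - [[-0.05, -0.01, 0.3], [0, 0, 0], 0]
    - [[-0.05, -0.01, 0.3], [0, 0, 0], 0]
    - [[-0.05, -0.01, 0.3], [0, 0, 0], 0]
    - [[-0.05, -0.01, 0.3], [0, 0, 0], 0]
    - [[-0.05, -0.01, 0.3], [0, 0, 0], 0]
    - [[-0.05, -0.01, 0.3], [0, 0, 0], 0]
    - [[-0.05, -0.01, 0.3], [0, 0, 0], 0]

```text
time: 12.98
tool_pos: [0.496, 0.213, 0.0991]
tool_rot: [0.0, 0.893, 0.449, 0.0]
contact_force: [0.3, 0.2, -0.2]
gripper_width: 0.362
grasp_force: 60.5
```

```bash
python3 - <<'E'
from h import *
s=state();print(tool(s)[0],s['contact_force'],delta([.4955,.2127,.0697],np.radians(-36.3)))
E
```

```text
[0.49602104 0.21301308 0.09909237] [ 0.32238411  0.23487531 -0.17100907] (array([-0.02, -0.01,  1.18]), array([ 0.  , -0.  , -0.04]))
```

Call:
jog_arm:
  targets:
    - [[-0.02, -0.01, 0.2], [0, 0, 0], 0]
    - [[-0.02, -0.01, 0.4], [0, 0, 0], 0]
    - [[-0.02, -0.01, 0.5], [0, 0, 0], 0]
    - [[-0.02, -0.01, 0.6], [0, 0, 0], 0]
    - [[-0.02, -0.01, 0.6], [0, 0, 0], 0]
    - [[-0.02, -0.01, 0.6], [0, 0, 0], 0]

```text
time: 13.72
tool_pos: [0.4956, 0.2128, 0.0842]
tool_rot: [0.0, 0.893, 0.449, 0.0]
contact_force: [-0.3, -0.2, -1.0]
gripper_width: 0.362
grasp_force: 60.5
```

Spindle entered with no resistance; push home.

Call:
jog_arm:
  targets:
    - [[0, 0, 0.2], [0, 0, 0], 0]
    - [[0, 0, 0.4], [0, 0, 0], 0]
    - [[0, 0, 0.5], [0, 0, 0], 0]
    - [[0, 0, 0.6], [0, 0, 0], 0]
    - [[0, 0, 0.63], [0, 0, 0], 0]
    - [[0, 0, 0.63], [0, 0, 0], 0]
    - [[0, 0, 0.63], [0, 0, 0], 0]

```text
time: 14.6
tool_pos: [0.4958, 0.2128, 0.0692]
tool_rot: [0.0, 0.893, 0.449, 0.0]
contact_force: [-3.5, -0.6, 5.9]
gripper_width: 0.364
grasp_force: 61.2
```

Call:
jog_arm:
  targets:
    - [[0, 0, 0.03], [0, 0, 0], 0]
    - [[0, 0, 0.03], [0, 0, 0], 0]
    - [[0, 0, -0.03], [0, 0, 0], 55]
    - [[0, 0, -0.03], [0, 0, 0], 55]
    - [[0, 0, -0.03], [0, 0, 0], 55]
    - [[0, 0, -1], [0, 0, 0], 55]
    - [[0, 0, -3], [0, 0, 0], 55]
    - [[0, 0, -5], [0, 0, 0], 55]

```text
time: 15.6
tool_pos: [0.495, 0.2126, 0.1939]
tool_rot: [-0.0, 0.893, 0.449, -0.001]
contact_force: [0.6, 0.2, 0.4]
gripper_width: 0.552
grasp_force: 0.0
```

```bash
python3 - <<'E'
from h import *
for i in range(6): grab_frame('wrist')
s=state(); p,d=grab_frame('wrist'); C=cam('wrist',s); P=cloud(C,d)
cv2.imwrite('pics/w5.png',p[:,:,::-1])
c=[.496,.2136]; print(tool(s)[0],hub(d,C,c,.09,.1,.03),hub(d,C,c,.083,.1,.04))
near=np.linalg.norm(P[...,:2]-c,axis=-1)<.018
z=P[near][:,2]; print(np.median(z[z>.088]))
E
```

```text
[0.49463019 0.21250216 0.19161128] (array([0.49614343, 0.21397912]), (55.93055725097656, 31.70063018798828), 54.219947814941406, 1738) (array([0.49639759, 0.21428241]), (59.979583740234375, 31.947799682617188), 53.46228790283203, 2535)
0.271337964367375
```

View pics/w5.png

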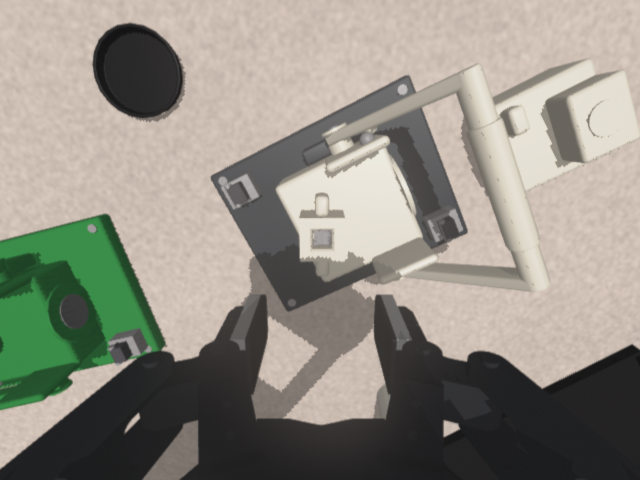

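The knob sits on the spindle at (321,238), with the shaft visible in its hole, and the handle is back. Check its height, then hand in.

```bash
python3 - <<'E'
from h import *
s=state(); p,d=grab_frame('wrist'); C=cam('wrist',s); P=cloud(C,d)
n=np.linalg.norm(P[...,:2]-[.4961,.2138],axis=-1); m=(n>.009)&(n<.015)&(P[...,2]<.11)
z=np.median(P[m][:,2]); b=(n<.004)&(P[...,2]<.11); w=P[(abs(P[...,2]-.0905)<.1)&(P[...,2]<.11)&(n<.03)&(n>.022)]
print(z,np.median(P[b][:,2]),s['joint_vel'].round(3),s['contact_force'])
h=(P[...,0]-.5354)*np.cos(.1685)-(P[...,1]-.2067)*np.sin(.1685)
bar=(P[...,2]>.12)&(P[...,2]<.17)&(h>.03)&(h<.11)
print('bar rel hinge',np.median(h[bar]),np.percentile(P[bar][:,2],[50,98]))
if abs(z-.094)<.0025: print(job_done())
E
```

```text
0.09342316772378219 0.08944870114575171 [ 0.001  0.005  0.004 -0.001  0.001 -0.   ] [ 0.01469352  0.22108676 -0.10509664]
bar rel hinge 0.06065630139088164 [0.15390482 0.15724589]
the job is handed in; nothing more can be done
None
```

The job is handed in: the handle is locked back at its end stop and the square-hole knob is home on the spindle (hub top measured at 93.4 mm, 94 mm expected), with the gripper open and clear; the result of the judging was not shown.

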